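# Slide a glass panel under the strip cutter's guide rail

### The arm

A 6-joint arm with a two-finger parallel gripper is mounted at the origin on the work surface. World frame = base frame: x ahead of the robot, y to its left, z up, the work surface at z = 0. Lengths are in m, angles in rad, forces in N, time in s.
With the tool pointing down it reaches from about 0.4 to 0.825 m from the base axis. Payload 7 kg.
Tool frame: the origin (TCP) lies at the very end of the fingers, on their centre line; the grasp point (between the pads) lies 19 mm behind it; z points along the fingers, x is the direction in which the jaws open and shut, and the axes are right-handed (so a half turn about z gives the same grasp; the last joint's range is limited). The gripper opens to 88 mm and grips with 3 to 60 N. Pads are 19 mm wide; open, the fingers measure 130 mm over their backs; the gripper's body (78 mm by 193 mm) begins 47 mm behind the grasp point.
Start: joints at [1.53, 0.359, 0.012, 0, -1.224, -0.288], TCP at [0.218, 0.639, 0.227] pointing down, gripper open.
Joint ranges: [-3.07, 3.07], [-1.43, 2.12], [-1.02, 1.25], [-3.03, 1.67], [-3.05, -0], [-3.03, 3.03]. Speed limits (rad/s): [2.39, 2.39, 3.01, 3.14, 3.14, 3.14].

### API

Orientations are given as [roll, pitch, yaw] about the fixed x, y, z axes, in that order (R = Rz(yaw) Ry(pitch) Rx(roll)).
In Python, from station import telemetry, grab_frame, arm, regions_of, pinpoint gives the robot as it stands. The module is installed in compiled form; this text tells all that it offers.
- The arm moves only by the shell command python3 -m inch 'ROWS' [FORCE]. ROWS is text: rows parted by semicolons, each of 7 numbers parted by spaces: the opening, from 0 (shut) to 1 (fully open), then the shift along the world's x, y, z in cm, then the turn, a rotation vector about the world's x, y, z in degrees. A call has 1 to 12 rows; each row is the pose to reach, as a shift and turn from the pose measured when the call began; what a row does not reach only later rows make up. A row lasts 1/8 s, in which the tool goes at most 62.5 mm and 10.7 degrees, less where a joint would pass 70% of its speed; a pose out of reach is approached as far as the arm can. A call with a gripper value outside its range is refused whole. The fingers move at their own pace and stop on an object; FORCE is the grip in N (left out, the last holds). Time passes only in rows, so rows that repeat a pose let the fingers close. It gives the time, the measured TCP pose, the force and the opening at its end, in the units of the state.
- telemetry.get_state(): the state, without advancing time (a new reading comes with each control period).
- grab_frame(name): name is "scene" or "top" or "wrist"; returns a dict with "pixels" (420x560x3 uint8, red, green, blue), "fx", "fy", "cx", "cy" (pixels), "dist_coeffs" ([k1, k2, p1, p2, k3] as OpenCV has them; the pictures are not rectified), "R" (3x3) and "t" (3): a world point X has camera coordinates R X + t. Camera axes: x right, y down, z forward; pixel columns grow to the right and rows downward; lengths in m; the calibration is good to about 2 mm. A picture is of the moment at which its call begins. There is no depth.
- arm.job_done(): hands the job in, once; it reports no verdict.
Trained networks look in the newest picture that a camera, given by its name, has taken for a name from the list of things; names that differ only in an ending like _2 or _b are one class to them, and where a whole thing is asked for, a point or a joint stands for the part that bears it (a point fixed in the world has none). Each returns a list of dicts, best first, with "p" (0 to 1); they miss things now and then, are a little off and sometimes report something else, mostly with a low value. They report only what shows in the picture. A call takes as long as a camera call. They do not tell look-alikes from the thing itself.
- regions_of(camera, name): "pixels" (420x560 bool, what is visible of it) and "bbox" ([left, top, right, bottom] in pixels, round what is visible of it).
- pinpoint(camera, name): "location" ([column, row] in pixels: a listed point, or the origin of a listed thing).
The state is a dict: "t": time; "q": joint angles; "qd": joint speeds; "joint_efforts": joint torques, N m; "eef_pos": TCP position; "ee_rot": TCP orientation; "force": force on the tool from outside, world axes, zero at the start; "moment": the same for the moment, N m; "width": finger opening in m.
Only numpy, scipy, OpenCV 4.12 (cv2) and the standard library are available. Lean on these libraries where they do the work, as an engineer would, in place of code of your own. Each camera call takes 0.05 s, during which the arm holds its last target. There are 200 camera calls.

### The job

Load the striped glass panel into the strip cutter, ready for scoring: with the fingertips, push it along the board and under the low guide rail until one of its long edges lies flush along the far fence and its leading short edge lies flush against the end stop on the left. It is glass, so push it gently and only slide it flat on the board: never lift it or tip it up. Leave the jar, the glue bottle, the pliers and the mug where they are.

Things in the scene. Friction and masses are not known exactly. Their poses are not given: they have to be found in the camera images.
- panel: Fused glass panel, green, lilac and white stripes lengthwise, 110 mm wide (its x) x 150 long (its y) x 6 thick, about 0.25 kg, lying loose and flat on the right part of the cutter's board, short of the rail, turned up to 0.3 rad from square. Origin: centre of its underside, z up. Pushing it along takes about 1 to 3 N.
- strip_cutter: Strip cutter fixed on the bench: flat grey board 300 mm (x) by 460 (y from -250 to +210), its top 22 mm above the bench. Origin on the bench (z = 0); x points away from the robot to the fence, y is the feed direction (left), z up; yaw up to 0.2 rad either way. A bar on end posts bridges the board along x: the guide rail.
- fence_face (a point): Fence: straight aluminium bar along the far side of the board, 450 mm long (y), 25 wide, 8 high above the board. This point: middle of its inner face (which looks back to the robot), at board-top height, 100 mm along the cutter's x; axes as the cutter's.
- rail_under (a point): Guide rail: fixed aluminium bar along the cutter's x, 30 mm wide (y), 12 thick, bridging the board with 9 mm of headroom; its top is 21 mm above the board. End posts at x below -122 and above +130 mm of the cutter. This point: middle of the rail's underside, at y = +60 mm of the cutter.
- carriage_top (a point): Cutter carriage parked on the near end of the rail: black block 32 x 42 mm (x, y) with an upright brass stem and black knob. It does not move and is not to be used. This point: top of the knob, 81 mm above the board, at x = -103 mm of the cutter.
- end_stop: End stop: aluminium bar along the cutter's x, 195 mm long, 24 wide, 10 high above the board, two brass thumbscrews to 24 mm; locked left of the rail. Origin: at board height on its face towards the rail, which is at y = +105 to +145 mm of the cutter (set differently each run); axes as the cutter's. The panel when home sticks out 40 mm or more before the rail.
- frit_jar: Bystander: glass jar with a white cap, 54 mm across, 75 mm high, standing on the bench left of the cutter. Origin: centre of its underside.
- glue_bottle: Bystander: small white squeeze bottle with a thin nozzle, 36 mm across, 98 mm high, standing on the bench just right of the cutter, at its near corner. Origin: centre of its underside.
- pliers: Bystander: running pliers with blue handles, about 200 mm long, 80 mm wide, 14 mm high, lying on the bench right of the cutter. Origin: on the bench under the middle of the tool, jaws towards its +x (70 mm), handles towards -x (130 mm).
- mug: Bystander: white mug, 80 mm across, 95 mm high, on the bench left of the cutter. Origin: centre of its underside.
Things that resemble listed ones, but are neither listed nor needed, are in the scene too. What is meant by the panel is not brown, and is the larger of those in its own colour.

How it is judged:
By the outcome, as a careful person would: the job done as asked, in the order asked, and still so for the second after the job is handed in, with the robot touching nothing.
It also fails if it takes over 54 s, if anything falls off the work surface, if the arm or the gripper's body presses on something with over 40 N, if the wrist force passes 120 N, or if a joint passes its speed limit or range.

## Working session

There is one attempt and no reset: what is moved stays moved. The work goes in short steps, Python scripts to look and compute and a shell command to move; the robot and the scene stay as the last step left them, time stands still between calls to the robot, and variables do not carry over. Pictures are saved under pics/ and viewed, about 8 in all and at most 12, crops included, and the job is handed in when it is done.

```bash
mkdir -p pics; cat > h.py <<'E'
import numpy as np, cv2
from station import telemetry, grab_frame, arm, regions_of, pinpoint
def KD(f): return np.array([[f['fx'],0,f['cx']],[0,f['fy'],f['cy']],[0,0,1.]]), np.array(f['dist_coeffs'],float)
def onplane(f,px,z):
    K,D=KD(f); u=cv2.undistortPoints(np.array(px,float).reshape(-1,1,2),K,D).reshape(-1,2)
    R=np.array(f['R']);t=np.array(f['t']);C=-R.T@t
    d=np.c_[u,np.ones(len(u))]@R
    return C+d*((z-C[2])/d[:,2])[:,None]
def proj(f,X):
    K,D=KD(f); return cv2.projectPoints(np.array(X,float).reshape(-1,1,3),cv2.Rodrigues(np.array(f['R'],float))[0],np.array(f['t'],float),K,D)[0].reshape(-1,2)
def save(f,n,box=None,s=1):
    im=f['pixels'][:,:,::-1]
    if box: im=im[box[1]:box[3],box[0]:box[2]]
    cv2.imwrite('pics/'+n,cv2.resize(im,None,fx=s,fy=s,interpolation=cv2.INTER_CUBIC))
E
python3 - <<'E'
from h import *
s=telemetry.get_state(); print({k:np.round(s[k],3) for k in('t','eef_pos','ee_rot','force','width')})
fs={}
for c in('top','scene'):
    f=fs[c]=grab_frame(c); save(f,c+'0.png'); print(c,'cam at',np.round(-np.array(f['R']).T@f['t'],3))
    for n in('strip_cutter','fence_face','rail_under','carriage_top','end_stop','panel','glue_bottle','frit_jar','mug','pliers'):
        z={'strip_cutter':0,'rail_under':.031,'carriage_top':.103,'fence_face':.022,'end_stop':.022,'panel':.022}.get(n,0)
        for r in pinpoint(c,n)[:3]: print(c,n,round(r['p'],2),np.round(r['location'],1),np.round(onplane(f,r['location'],z)[0],4))
im=np.hstack([fs[c]['pixels'] for c in fs])[:,:,::-1]
E
```

```text
{'t': np.float64(0.0), 'eef_pos': array([0.218, 0.638, 0.226]), 'ee_rot': array([-3.141e+00, -2.000e-03, -1.900e+00]), 'force': array([-0.274, -0.779,  0.73 ]), 'width': np.float64(0.087)}
top cam at [0.461 0.026 1.146]
top strip_cutter 0.75 [302.9 204.7] [ 5.413e-01 -3.000e-04  0.000e+00]
top fence_face 0.8 [313.8 169.8] [ 0.6301 -0.0311  0.022 ]
top rail_under 0.71 [313.  168.7] [ 0.6317 -0.0286  0.031 ]
top rail_under 0.67 [282.  202.9] [0.5454 0.0541 0.031 ]
top carriage_top 0.58 [279.7 249.6] [0.4279 0.061  0.103 ]
top end_stop 0.63 [259.2 203. ] [0.5476 0.1136 0.022 ]
top panel 0.86 [327.1 107. ] [ 0.7948 -0.0713  0.022 ]
top glue_bottle 0.73 [418.1 259.4] [ 0.3891 -0.2963  0.    ]
top glue_bottle 0.32 [313.3 170.2] [ 0.6324 -0.0308  0.    ]
top frit_jar 0.67 [201.  229.5] [0.4838 0.2708 0.    ]
top mug 0.84 [191.6 189.7] [0.5901 0.2939 0.    ]
top mug 0.16 [447.7 191. ] [ 0.5658 -0.3819  0.    ]
top pliers 0.74 [446.1 191.9] [ 0.5636 -0.3776  0.    ]
scene cam at [ 1.067 -0.734  0.773]
scene strip_cutter 0.71 [282.  253.6] [ 0.5423 -0.024   0.    ]
scene fence_face 0.72 [309.3 260.2] [ 0.6284 -0.0247  0.022 ]
scene rail_under 0.89 [296.8 228.3] [0.535  0.0559 0.031 ]
scene carriage_top 0.7 [322.3 197.6] [0.5666 0.1314 0.103 ]
scene end_stop 0.95 [310.6 224.7] [0.5509 0.1013 0.022 ]
scene end_stop 0.73 [311. 260.] [ 0.6315 -0.0216  0.022 ]
scene panel 0.91 [246.6 259. ] [ 0.4958 -0.113   0.022 ]
scene panel 0.79 [108.7 275.9] [ 0.2597 -0.3546  0.022 ]
scene panel 0.78 [358.1 308.6] [ 0.804 -0.096  0.022]
scene glue_bottle 0.87 [164. 286.] [ 0.3768 -0.2872  0.    ]
scene frit_jar 0.79 [323.2 196.9] [0.4899 0.2695 0.    ]
scene mug 0.88 [356.2 203.9] [0.593  0.2945 0.    ]
scene pliers 0.77 [193.2 350.1] [ 0.5693 -0.3784  0.    ]
```

View pics/top0.png

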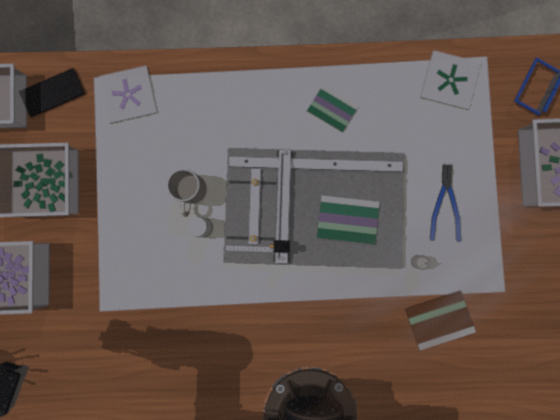

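View pics/scene0.png

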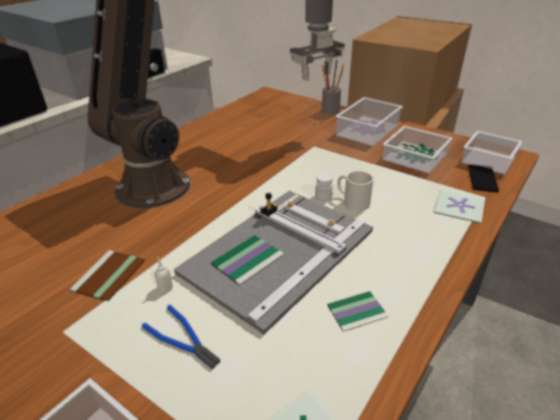

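Panel candidates in the top view: (349,220) green/lilac/white on the board, (332,110) a smaller one of the same colours off the board, and (441,320) a brown one. The one at (349,220) fits: it is on the board, is the larger in its colour, and is not brown. I'll confirm it in a crop and measure it.

```bash
cat >> h.py <<'E'
def panelfit(f,regs,near=None):
    "min-area rect of panel mask on plane z=.028"
    best=None
    for r in regs:
        m=r['pixels'].astype(np.uint8)
        c=max(cv2.findContours(m,cv2.RETR_EXTERNAL,cv2.CHAIN_APPROX_NONE)[0],key=cv2.contourArea).reshape(-1,2)
        P=onplane(f,c,.028)[:,:2]
        rc=cv2.minAreaRect((P*1000).astype(np.float32))
        print(' panel p%.2f'%r['p'],'c',np.round(rc[0],1),'size',np.round(rc[1],1),'ang',round(rc[2],1),'bbox',r['bbox'])
E
python3 - <<'E'
from h import *
f=grab_frame('top'); save(f,'top1.png',(220,140,415,275),4)
panelfit(f,regions_of('top','panel'))
for n in('fence_face','end_stop','strip_cutter','rail_under'):
    for r in regions_of('top',n)[:2]:
        m=r['pixels'];c=np.argwhere(m)[:,::-1]
        z={'fence_face':.030,'end_stop':.032,'strip_cutter':.022,'rail_under':.043}[n]
        P=onplane(f,c,z)[:,:2]*1000; rc=cv2.minAreaRect(P.astype(np.float32)); print(n,round(r['p'],2),r['bbox'],np.round(rc[0],1),np.round(rc[1],1),round(rc[2],1))
f=grab_frame('scene');panelfit(f,regions_of('scene','panel')); save(f,'sc1.png',(170,180,380,325),3.8)
E
```

```text
panel p0.87 c [ 498.3 -114. ] size [152.4 111.4] ang 81.9 bbox [317.7, 198.1, 381.1, 244.7]
 panel p0.77 c [788.9 -83.1] size [114.   85.6] ang 54.8 bbox [307.6, 82.7, 358.5, 131.9]
 panel p0.75 c [ 239.2 -334.3] size [110.7 151.4] ang 16.9 bbox [407.2, 288.9, 475.2, 350.0]
fence_face 0.92 [220.4, 148.4, 401.4, 271.3] [533.1 -26.2] [459.7 299.4] 86.4
end_stop 0.83 [249.3, 166.6, 256.7, 244.5] [538.8 127.1] [ 26.  193.8] 87.3
strip_cutter 0.75 [220.6, 146.3, 405.3, 268.6] [533.6 -27.7] [463.5 301.9] 86.4
rail_under 0.82 [222.6, 148.2, 405.3, 268.2] [531.5 -26.2] [456.5 297.1] 86.6
rail_under 0.27 [317.3, 199.3, 377.8, 245.4] [ 497.7 -111.5] [150.3 108.8] 81.0
 panel p0.85 c [ 805.7 -104.9] size [111.8  85.7] ang 56.2 bbox [324.3, 288.1, 388.2, 333.7]
 panel p0.66 c [ 499.1 -112.4] size [153.7 116.1] ang 82.7 bbox [212.3, 236.5, 283.8, 283.7]
 panel p0.56 c [ 257.4 -353.2] size [113.4 152.2] ang 16.0 bbox [69.8, 253.0, 143.1, 301.2]
```

View pics/top1.png

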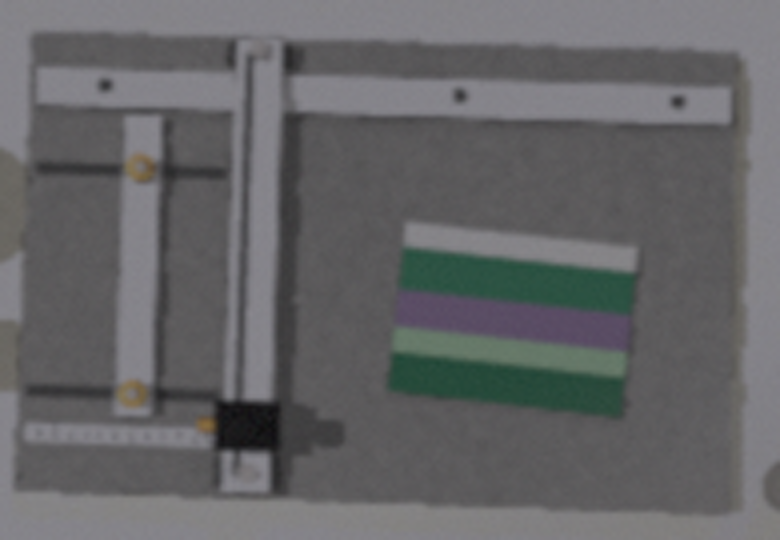

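View pics/sc1.png

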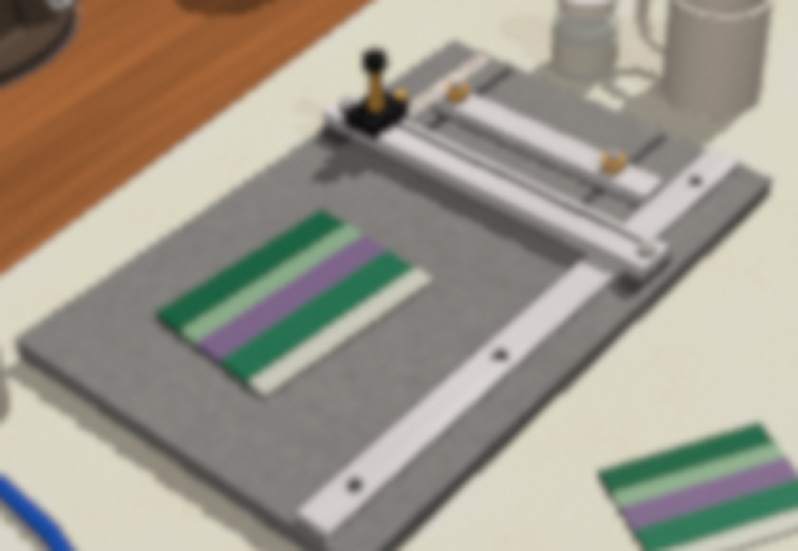

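The crop confirms it: the full-size striped panel is on the board, crop corners (405,222), (638,246), (622,415), (389,390). Fence inner edge runs (37,106)→(731,124) and the stop face (164,115)→(153,415). Next I refine the cutter frame.

```bash
cat >> h.py <<'E'
O=np.array([.5347,-.007]); A=np.radians(-3.6)
def w2c(p): 
    d=np.atleast_2d(p)[:,:2]-O; return np.c_[d@[np.cos(A),np.sin(A)],d@[-np.sin(A),np.cos(A)]]*1000
def c2w(p): 
    p=np.atleast_2d(p)/1000.; return O+p[:,:1]*[np.cos(A),np.sin(A)]+p[:,1:]*[-np.sin(A),np.cos(A)]
E
python3 - <<'E'
from h import *
f=grab_frame('top')
cr=lambda L:[(220+(x+.5)/4-.5,140+(y+.5)/4-.5) for x,y in L]
for n,L,z in(('fence',[(37,106),(290,112),(731,124)],.030),('stop',[(164,115),(153,415)],.032),('board far/near R',[(742,54),(735,512)],.022),('board L',[(32,33),(15,490)],.022),('panel',[(405,222),(638,246),(622,415),(389,390)],.028),('rail R edge',[(284,45),(270,490)],.043)):
    P=onplane(f,cr(L),z);d=P[-1]-P[0]
    print(n,np.round(w2c(P),1).tolist(),'dir deg',round(np.degrees(np.arctan2(d[1],d[0])),2))
f2=grab_frame('scene')
cr=lambda L:[(170+(x+.5)/3.8-.5,180+(y+.5)/3.8-.5) for x,y in L]
for n,L,z in(('fence',[(300,512),(583,264)],.030),('stop top face edge',[(443,104),(645,195)],.032),('panel',[(160,315),(266,397),(430,278),(323,211)],.028)):
    P=onplane(f2,cr(L),z);d=P[-1]-P[0]
    print(n,np.round(w2c(P),1).tolist(),'dir deg',round(np.degrees(np.arctan2(d[1],d[0])),2))
print(c2w([(-112,-109),(45,-215)]))
E
```

```text
fence [[98.0, 202.8], [99.4, 38.6], [100.3, -245.6]] dir deg -93.31
stop [[94.5, 120.0], [-99.2, 119.9]] dir deg 176.45
board far/near R [[147.6, -253.8], [-148.5, -254.5]] dir deg 176.54
board L [[147.3, 209.3], [-150.5, 207.8]] dir deg 176.68
panel [[30.5, -38.0], [19.8, -188.2], [-89.1, -180.3], [-78.2, -30.9]] dir deg 172.64
rail R edge [[140.5, 43.8], [-143.7, 43.2]] dir deg 176.52
fence [[101.4, -243.0], [102.0, 37.4]] dir deg 86.27
stop top face edge [[-89.4, 122.3], [94.1, 124.7]] dir deg -2.84
panel [[-86.4, -177.4], [20.5, -187.7], [28.8, -37.2], [-76.3, -29.3]] dir deg 82.51
[[ 0.41607684 -0.10875238]
 [ 0.56611124 -0.22440132]]
```

```bash
sed -i 's/radians(-3.6)/radians(-3.5)/' h.py
python3 -m inch '1 3 -5 0 0 0 2; 1 6 -10 0 0 0 4; 1 9 -15 0 0 0 6; 1 12 -20 0 0 0 8; 1 15 -25 0 0 0 10; 1 18 -30 0 0 0 12; 1 21 -35 0 0 0 14; 1 22.5 -40 0 0 0 15.4; 1 23 -45 -1 0 0 15.4; 1 22.5 -50 -3 0 0 15.4; 1 22 -55 -5 0 0 15.4; 1 21.5 -60 -7 0 0 15.4'
python3 -m inch '1 -0.5 -5 -2 0 0 0;1 -1.7 -10 -5 0 0 0; 1 -1.7 -14.7 -7.5 0 0 0; 1 -1.7 -14.7 -8.5 0 0 0; 1 -1.7 -14.7 -8.5 0 0 0'
python3 -c "
from h import *
s=telemetry.get_state();print(w2c(s['eef_pos']),np.degrees(s['ee_rot']))"
```

```text
t: 3.1
eef_pos: [0.4327, 0.0373, 0.1564]
ee_rot: [-3.141, 0.001, -1.63]
force: [0.8, 0.2, 0.4]
width: 0.0876
t: 3.72
eef_pos: [0.4155, -0.1098, 0.071]
ee_rot: [3.142, 0.0, -1.631]
force: [-0.1, -0.4, 0.4]
width: 0.0876
[[-112.72364262 -109.9182075 ]] [ 1.79997356e+02  1.31438319e-02 -9.34754808e+01]
```

```bash

python3 -m inch '1 0 0 -2.5 0 0 0; 1 0 0 -4 0 0 0; 1 0 0 -4.6 0 0 0; 1 0 0 -4.65 0 0 0; 1 0 0 -4.65 0 0 0'
python3 -m inch '1 0.5 -0.03 0 0 0 0; 1 1 -0.06 0 0 0 0; 1 1.5 -0.09 0 0 0 0; 1 2 -0.12 0 0 0 0; 1 2.5 -0.15 0 0 0 0;1 3 -0.18 0 0 0 0; 1 3.5 -0.21 0 0 0 0; 1 4 -0.24 0 0 0 0; 1 4.5 -0.27 0 0 0 0;1 5 -0.31 0 0 0 0'
python3 - <<'E'
from h import *
s=telemetry.get_state();print(w2c(s['eef_pos']),np.degrees(s['ee_rot']))
f=grab_frame('top'); save(f,'top2.png',(220,140,415,275),4); panelfit(f,regions_of('top','panel')[:1])
E
```

```text
t: 4.35
eef_pos: [0.4161, -0.1094, 0.0252]
ee_rot: [-3.14, 0.0, -1.631]
force: [-0.6, -0.3, 0.2]
width: 0.0873
t: 5.6
eef_pos: [0.4665, -0.1125, 0.0252]
ee_rot: [-3.14, 0.001, -1.631]
force: [-2.8, 0.8, 4.9]
width: 0.0878
[[ -61.62378925 -109.48800367]] [-1.79926209e+02  2.92448436e-02 -9.34323127e+01]
 panel p0.92 c [ 552.  -111.3] size [149.6  75.2] ang 88.2 bbox [316.1, 185.0, 375.7, 216.0]
```

View pics/top2.png

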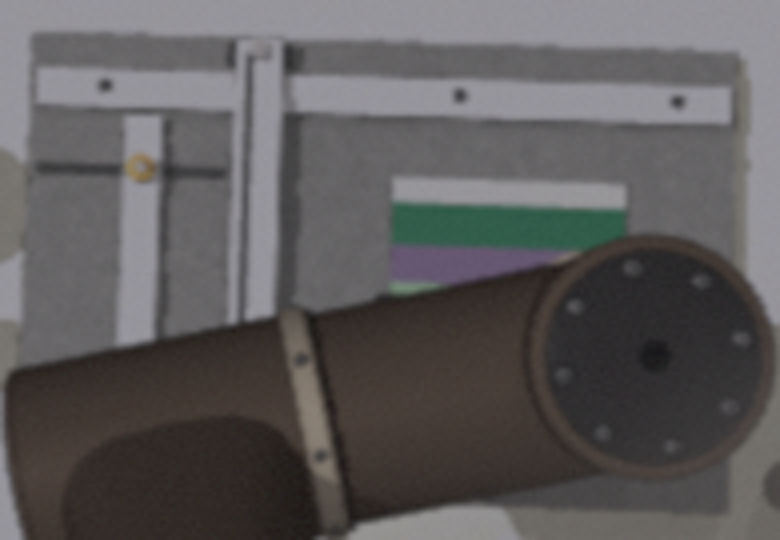

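The panel has squared up with the fence, its far edge (393,177)–(627,184) about 40 mm short of it. I'll lower slightly (a vertical reaction showed) and continue slowly.

```bash

python3 -m inch '1 -0.3 0 -0.1 0 0 0; 1 -0.3 0 -0.1 0 0 0; 1 0.2 -0.01 -0.1 0 0 0; 1 0.6 -0.03 -0.1 0 0 0; 1 1 -0.06 -0.1 0 0 0'
python3 -m inch '1 0.4 -0.03 0 0 0 0; 1 0.8 -0.05 0 0 0 0; 1 1.2 -0.07 0 0 0 0; 1 1.6 -0.1 0 0 0 0; 1 2 -0.12 0 0 0 0'
python3 -c "
from h import *
s=telemetry.get_state();print(w2c(s['eef_pos']),np.degrees(s['ee_rot']),s['force'],s['moment'])
f=grab_frame('top');f=grab_frame('wrist');save(f,'w1.png')"
```

```text
t: 6.32
eef_pos: [0.4772, -0.1131, 0.0242]
ee_rot: [-3.14, 0.0, -1.631]
force: [-1.7, 0.1, -0.5]
width: 0.0876
t: 6.95
eef_pos: [0.4975, -0.1143, 0.0242]
ee_rot: [-3.14, 0.0, -1.631]
force: [-2.1, -0.0, 0.5]
width: 0.0881
[[ -30.58526802 -109.39340882]] [-1.79904466e+02  2.67195747e-02 -9.34232955e+01] [-2.10089387 -0.04211551  0.52027732] [0.01900992 0.6781034  0.03403481]
```

View pics/w1.png

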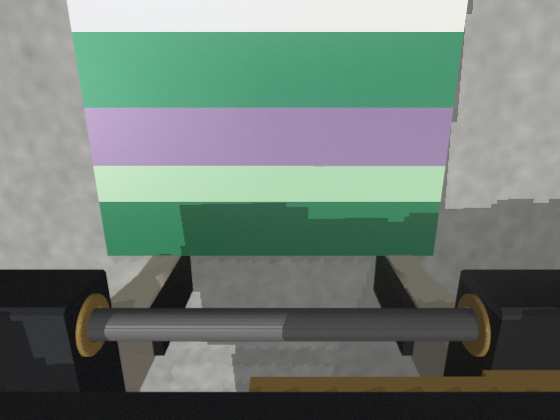

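The wrist view shows the panel's near edge (row 256) flat against both fingertips, and the vertical force has gone. On to the fence in smaller steps.

```bash

python3 -m inch '1 0.25 -0.015 0 0 0 0; 1 0.5 -0.03 0 0 0 0; 1 0.7 -0.045 0 0 0 0'
python3 -m inch '1 0.1 -0.005 0 0 0 0; 1 0.2 -0.01 0 0 0 0'
python3 -c "
from h import *
s=telemetry.get_state();print(w2c(s['eef_pos']),np.degrees(s['ee_rot']),s['force'],s['moment'])
f=grab_frame('top')
for r in regions_of('top','panel')[:2]:
  m=r['pixels'];ys=[]
  print(r['bbox'])
  for c in range(320,376,6):
    k=np.where(m[:200,c])[0]
    if len(k): ys.append((c,k.min()))
  print(np.round(w2c(onplane(f,[(a,b-.5) for a,b in ys],.028)),1).tolist())
  break"
```

```text
t: 7.42
eef_pos: [0.5051, -0.1148, 0.0242]
ee_rot: [-3.139, 0.001, -1.63]
force: [-1.0, -0.1, -0.1]
width: 0.0878
t: 7.68
eef_pos: [0.5058, -0.1149, 0.024]
ee_rot: [-3.142, 0.0, -1.631]
force: [-8.0, 2.7, 6.0]
width: 0.0875
[[ -22.25397235 -109.41915336]] [-1.79999780e+02  2.23828185e-02 -9.34371655e+01] [-7.96496807  2.71439825  6.02958135] [0.91249201 2.57209702 0.02944394]
[307.8, 83.3, 357.1, 134.4]
[[315.5, -27.8], [315.9, -43.5], [305.7, -59.4], [298.2, -75.3], [290.6, -91.1], [280.5, -107.0], [270.3, -122.9]]
```

The force step (8 N) at TCP x=-22 mm means the panel is against the fence. Back off, lift, turn 90° and go behind the trailing edge.

```bash

python3 -m inch '1 -0.4 0.02 0 0 0 0; 1 -1.5 0.1 0 0 0 0; 1 -1.5 0.1 2.5 0 0 0; 1 -1.5 0.1 5 0 0 0;0.8 0 -2 6 0 0 10; 0.6 1 -4 6 0 0 20; 0.6 2 -6 6 0 0 30; 0.6 3 -8 6 0 0 40; 0.6 4 -9.5 6 0 0 50; 0.6 5 -10.6 6 0 0 60; 0.6 6.1 -10.6 6 0 0 70; 0.6 6.1 -10.6 6 0 0 80'
python3 -m inch '0.6 0 0 0 0 0 9.6; 0.6 0 0 0 0 0 9.6'
python3 - <<'E'
from h import *
s=telemetry.get_state();print(w2c(s['eef_pos']),np.degrees(s['ee_rot']),s['q'])
f=grab_frame('wrist');save(f,'w2.png')
for r in regions_of('wrist','panel')[:2]: print(r['p'],r['bbox'])
c=onplane(f,[(0,0)],.028)
f=grab_frame('top');panelfit(f,regions_of('top','panel')[:3])
E
```

```text
t: 9.28
eef_pos: [0.5671, -0.221, 0.0839]
ee_rot: [-3.142, -0.0, -0.229]
force: [-0.4, -0.9, -0.3]
width: 0.0525
t: 9.52
eef_pos: [0.5662, -0.206, 0.0826]
ee_rot: [3.107, -0.004, -0.083]
force: [0.4, 0.2, -0.1]
width: 0.0524
[[  43.62225014 -196.74665463]] [177.99370911  -0.24830573  -4.74475877] [-1.99881264e-03  3.62380458e-01 -3.63260074e-01  4.71705458e-02
 -8.44216699e-01  3.02938103e+00]
0.92 [166.1, 0.0, 388.0, 201.4]
0.68 [545.7, 21.0, 560.0, 46.0]
 panel p0.91 c [ 239.6 -334.2] size [110.  148.8] ang 16.9 bbox [407.7, 293.3, 472.3, 348.0]
 panel p0.89 c [ 535.5 -144.2] size [82.4 38.7] ang 88.3 bbox [342.4, 197.6, 376.4, 213.7]
 panel p0.79 c [789.4 -83.4] size [111.8  82.1] ang 56.8 bbox [306.6, 84.6, 357.1, 132.2]
```

View pics/w2.png

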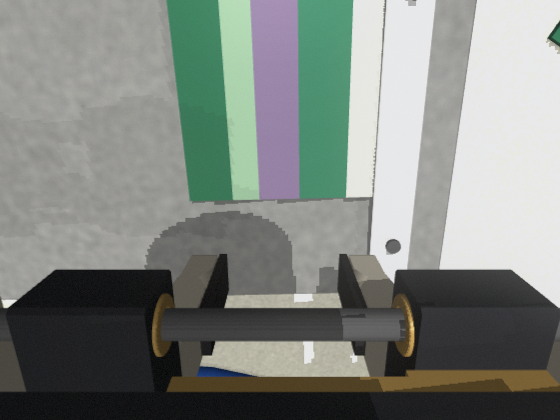

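The panel lies along the fence (its right edge meets the fence at columns 375–384). Joint 6 reached its end of range on this side, so I'll use the half-turn equivalent instead.

```bash

python3 -m inch '0.6 0 -0.2 0 0 0 -8; 0.6 0 -0.4 0 0 0 -18; 0.6 0 -0.6 0 0 0 -28; 0.6 0 -0.8 0 0 0 -38; 0.6 0 -1 0 0 0 -48; 0.6 0 -1.2 0 0 0 -58; 0.6 0 -1.4 0 0 0 -68; 0.6 0 -1.5 0 0 0 -78; 0.6 0 -1.5 0 0 0 -88;0.6 0 -1.5 0 0 0 -98; 0.6 0 -1.5 0 0 0 -108; 0.6 0 -1.5 0 0 0 -118'
python3 -c "
from h import *
s=telemetry.get_state();print(w2c(s['eef_pos']),s['eef_pos'],np.degrees(s['ee_rot']),s['q'])
from scipy.spatial.transform import Rotation as T
d=T.from_euler('xyz',[np.pi,0,np.radians(-183.5)])*T.from_euler('xyz',s['ee_rot']).inv(); print(np.degrees(d.as_rotvec()))
print((c2w([(45,-212)])-s['eef_pos'][:2])*100)"
```

```text
t: 11.22
eef_pos: [0.567, -0.2227, 0.083]
ee_rot: [3.107, -0.005, -2.151]
force: [0.1, -0.4, -0.4]
width: 0.0525
[[  45.36032096 -213.29167166]] [ 0.56695457 -0.22266302  0.08301806] [ 178.02986304   -0.26746994 -123.25257311] [-0.06240386  0.39676679 -0.2801836  -0.016225   -0.92609649  1.06271286]
[ -1.71950064  -1.17535333 -60.23655084]
[[-0.02807942  0.13112595]]
```

```bash

python3 -m inch '0.6 0 0.1 0 -0.3 -0.2 -10; 0.6 0 0.1 0 -0.6 -0.4 -20; 0.6 0 0.1 0 -0.9 -0.6 -30; 0.6 0 0.1 0 -1.2 -0.8 -40; 0.6 0 0.1 0 -1.5 -1 -50; 0.6 0 0.1 0 -1.7 -1.18 -60.24; 0.6 0 0.1 0 -1.72 -1.18 -60.24;0.6 0 0.1 -2.5 -1.72 -1.18 -60.24; 0.6 0 0.1 -4 -1.72 -1.18 -60.24'
python3 -c "
from h import *
s=telemetry.get_state();print(w2c(s['eef_pos']),s['eef_pos'],np.degrees(s['ee_rot']),s['q'])
f=grab_frame('top'); save(f,'top3.png',(220,140,415,275),4);panelfit(f,regions_of('top','panel')[:3])"
```

```text
t: 12.35
eef_pos: [0.5665, -0.2218, 0.0421]
ee_rot: [3.141, -0.001, 3.083]
force: [-0.5, 0.2, 0.2]
width: 0.0524
[[  44.89265275 -212.45668207]] [ 0.56653875 -0.22180104  0.04205532] [ 1.79982294e+02 -4.08817421e-02  1.76666285e+02] [-5.26457392e-02  4.26007775e-01 -3.55310242e-01 -4.40505094e-04
 -7.90190157e-01 -5.22856780e-03]
 panel p0.75 c [ 538.9 -163.5] size [43.7 46.6] ang 87.8 bbox [357.9, 196.8, 376.0, 216.6]
 panel p0.64 c [788.4 -83.1] size [110.4  81.8] ang 57.0 bbox [304.6, 84.4, 357.2, 132.7]
 panel p0.59 c [ 238.9 -334.6] size [108.4 149.1] ang 16.9 bbox [405.0, 292.9, 474.6, 350.9]
```

View pics/top3.png

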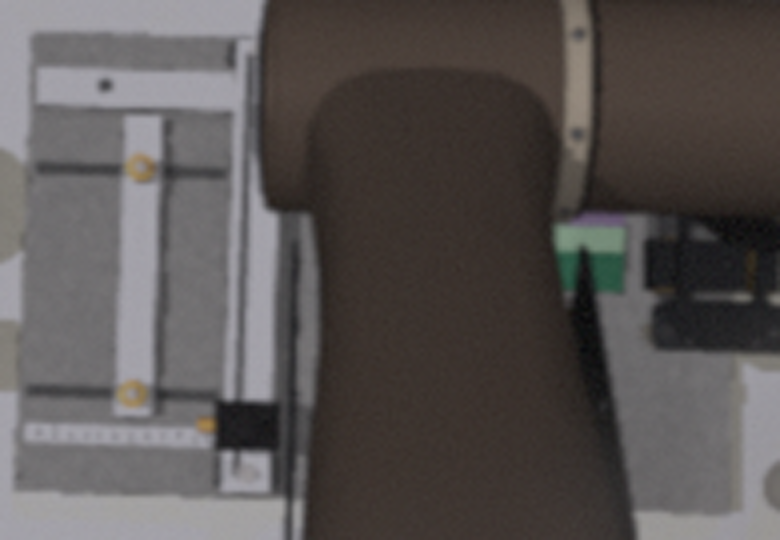

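```bash

python3 -m inch '0.6 0 0 -1.2 0 0 0; 0.6 0 0 -1.8 0 0 0; 0.6 0 0 -1.8 0 0 -0.15; 0.6 0.06 1 -1.8 0 0 -0.15; 0.6 0.09 1.5 -1.8 0 0 -0.15; 0.6 0.12 2 -1.8 0 0 -0.15; 0.6 0.15 2.5 -1.8 0 0 -0.15; 0.6 0.18 3 -1.8 0 0 -0.15; 0.6 0.21 3.5 -1.8 0 0 -0.15;0.6 0.24 4 -1.8 0 0 -0.15; 0.6 0.27 4.5 -1.8 0 0 -0.15; 0.6 0.31 5 -1.8 0 0 -0.15'
python3 -c "
from h import *
s=telemetry.get_state();print(w2c(s['eef_pos']),s['eef_pos'],np.degrees(s['ee_rot']),s['force'],s['moment'])
f=grab_frame('wrist'); save(f,'w3.png')"
```

```text
t: 13.95
eef_pos: [0.5687, -0.1714, 0.0231]
ee_rot: [3.141, -0.003, 3.079]
force: [0.0, -2.0, 1.0]
width: 0.0528
[[  44.00018227 -162.00945303]] [ 0.56872767 -0.17139342  0.0231263 ] [179.98357483  -0.19655639 176.43380937] [ 0.043507   -2.03102828  0.99457083] [-0.60179914  0.01027379  0.04871545]
```

View pics/w3.png

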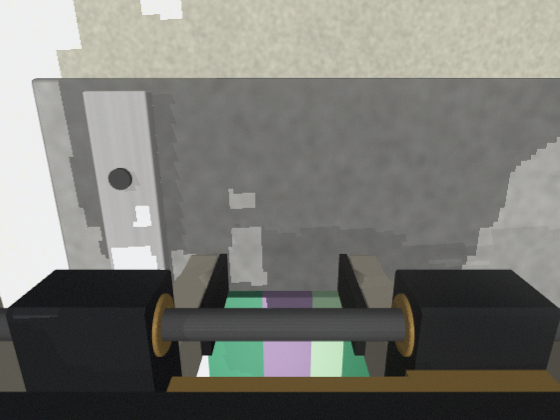

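Both fingertips are on the trailing edge, pushing at about 2 N. Continuing under the rail.

```bash

python3 -m inch '0.6 0.04 0.5 0.08 0 0 0; 0.6 0.08 1 0.08 0 0 0; 0.6 0.12 1.5 0.08 0 0 0; 0.6 0.16 2 0.08 0 0 0; 0.6 0.2 2.5 0.08 0 0 0; 0.6 0.24 3 0.08 0 0 0; 0.6 0.27 3.5 0.08 0 0 0; 0.6 0.3 4 0.08 0 0 0; 0.6 0.33 4.5 0.08 0 0 0; 0.6 0.36 5 0.08 0 0 0; 0.6 0.39 5.5 0.08 0 0 0; 0.6 0.42 6 0.08 0 0 0'
python3 -c "
from h import *
s=telemetry.get_state();print(w2c(s['eef_pos']),s['eef_pos'],np.degrees(s['ee_rot']),s['force'],s['moment'])
f=grab_frame('scene'); save(f,'s3.png',(170,180,380,325),3.8);panelfit(f,regions_of('scene','panel')[:3])"
```

```text
t: 15.5
eef_pos: [0.5731, -0.1105, 0.0239]
ee_rot: [3.141, -0.003, 3.08]
force: [-0.9, -2.1, 0.4]
width: 0.0529
[[  44.67344786 -100.9235251 ]] [ 0.57312889 -0.11046253  0.02392184] [179.96951822  -0.18347148 176.44797496] [-0.90157678 -2.13475063  0.4498683 ] [-0.68531593  0.54194988 -0.00957928]
 panel p0.78 c [624.7  19.7] size [23.4 51.8] ang 32.6 bbox [265.7, 230.9, 320.2, 270.2]
 panel p0.75 c [ 805.2 -104.8] size [114.3  85.1] ang 57.3 bbox [326.0, 288.2, 390.1, 335.4]
 panel p0.56 c [ 257.8 -353.5] size [114.1 152.1] ang 15.3 bbox [70.5, 250.2, 144.6, 300.5]
```

View pics/s3.png

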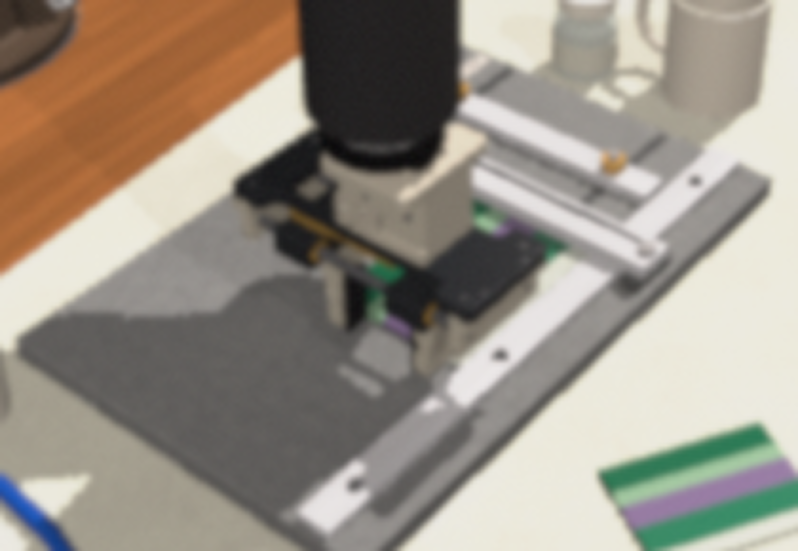

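The panel is entering under the rail, still along the fence. Continuing, then slowing for the stop.

```bash

python3 -m inch '0.6 0.03 0.5 0 0 0 0; 0.6 0.06 1 0 0 0 0; 0.6 0.09 1.5 0 0 0 0; 0.6 0.12 2 0 0 0 0; 0.6 0.15 2.5 0 0 0 0; 0.6 0.18 3 0 0 0 0; 0.6 0.21 3.5 0 0 0 0; 0.6 0.24 4 0 0 0 0; 0.6 0.27 4.5 0 0 0 0; 0.6 0.31 5 0 0 0 0'
python3 -m inch '0.6 0.02 0.25 0 0 0 0; 0.6 0.03 0.5 0 0 0 0; 0.6 0.04 0.7 0 0 0 0'
python3 -c "
from h import *
s=telemetry.get_state();print(w2c(s['eef_pos']),s['eef_pos'],np.degrees(s['ee_rot']),s['force'],s['moment'])"
```

```text
t: 16.85
eef_pos: [0.5769, -0.0598, 0.0241]
ee_rot: [3.141, -0.002, 3.08]
force: [-0.7, -1.5, 0.2]
width: 0.0525
t: 17.23
eef_pos: [0.5773, -0.0527, 0.0241]
ee_rot: [3.141, -0.002, 3.08]
force: [0.3, -1.8, 0.1]
width: 0.0525
[[ 45.34557432 -42.99823581]] [ 0.57733602 -0.05268632  0.0241465 ] [ 1.79951441e+02 -1.10223372e-01  1.76481702e+02] [ 0.32643096 -1.8076573   0.1468911 ] [-4.42683599e-01  8.45842273e-03  3.29162535e-04]
```

```bash

python3 -m inch '0.6 0 0.1 0 0 0 0; 0.6 0.01 0.2 0 0 0 0'
python3 -m inch '0.6 0 0.1 0 0 0 0; 0.6 0 0.1 0 0 0 0'
python3 -m inch '0.6 0 0.1 0 0 0 0; 0.6 0 0.1 0 0 0 0'
```

```text
t: 17.48
eef_pos: [0.5774, -0.0507, 0.0241]
ee_rot: [3.141, -0.002, 3.08]
force: [-0.5, -0.7, 0.0]
width: 0.0524
t: 17.73
eef_pos: [0.5774, -0.0496, 0.0241]
ee_rot: [3.141, -0.002, 3.08]
force: [0.1, -0.4, 0.3]
width: 0.0526
t: 17.98
eef_pos: [0.5775, -0.0485, 0.0242]
ee_rot: [3.141, -0.002, 3.08]
force: [0.1, -1.3, 0.9]
width: 0.0527
```

```bash

python3 -m inch '0.6 0 0.1 0 0 0 0; 0.6 0.01 0.15 0 0 0 0'
python3 -m inch '0.6 0 0.1 0 0 0 0; 0.6 0 0.1 0 0 0 0'
python3 -c "
from h import *
s=telemetry.get_state();print(w2c(s['eef_pos']),s['force'],s['moment'])
f=grab_frame('top'); cv2.imwrite('pics/t4.png',cv2.resize(f['pixels'][150:255,240:335,::-1],None,fx=6,fy=5.7,interpolation=cv2.INTER_CUBIC))"
```

```text
t: 18.23
eef_pos: [0.5773, -0.0479, 0.0242]
ee_rot: [-3.141, -0.002, 3.08]
force: [1.5, -8.3, -0.1]
width: 0.0526
t: 18.48
eef_pos: [0.5773, -0.048, 0.0242]
ee_rot: [-3.14, -0.003, 3.08]
force: [1.4, -8.1, -0.3]
width: 0.0524
[[ 45.03365713 -38.27576248]] [ 1.39257447 -8.11561586 -0.30342432] [-2.85753526 -0.55260128 -0.00851121]
```

View pics/t4.png

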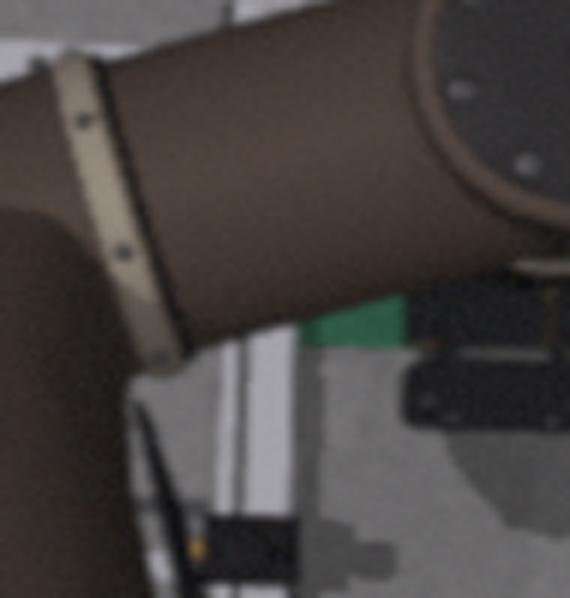

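The stop was reached (force step to 8 N). Back off, lift, and stage on the near side for a check of the fence contact.

```bash

python3 -m inch '0.6 -0.02 -0.4 0 0 0 0; 0.6 -0.1 -2 0 0 0 0; 0.6 -0.1 -2 3 0 0 0; 0.6 -0.1 -2 8 0 0 0; 0 -2 -2 8 0 0 -10; 0 -4 0 8 0 0 -20; 0 -6 2 8 0 0 -30; 0 -8 4 8 0 0 -40; 0 -10.2 4.4 8 0 0 -50; 0 -10.2 4.4 8 0 0 -60; 0 -10.2 4.4 8 0 0 -70; 0 -10.2 4.4 8 0 0 -80'
python3 -m inch '0 0 0 0 0 0 -10; 0 0 0 0 0 0 -10; 0 0 0 0 0 0 -10'
python3 - <<'E'
from h import *
s=telemetry.get_state();print(w2c(s['eef_pos']),s['eef_pos'],np.degrees(s['ee_rot']),s['q'],s['width'])
f=grab_frame('top'); cv2.imwrite('pics/t5.png',f['pixels'][:,:,::-1])
g=np.array(f['pixels'][150:250:2,240:335:2]).astype(int)
for r in regions_of('top','panel')[:3]: print(r['p'],r['bbox'])
# colour profile across far edge at several cutter y
for y in(-20,0,20,90,105):
    X=np.arange(84,106,2.); P=c2w(np.c_[X,np.full(len(X),y)]); p=proj(f,np.c_[P,np.full(len(P),.028)])
    v=cv2.remap(f['pixels'],p[None,:,0].astype(np.float32),p[None,:,1].astype(np.float32),cv2.INTER_LINEAR)[0]
    print('y',y,v.tolist())
for x in(30,50,70,85):
    Y=np.arange(106,130,2.); P=c2w(np.c_[np.full(len(Y),x),Y]); p=proj(f,np.c_[P,np.full(len(P),.028)])
    v=cv2.remap(f['pixels'],p[None,:,0].astype(np.float32),p[None,:,1].astype(np.float32),cv2.INTER_LINEAR)[0]
    print('x',x,v.tolist())
E
```

```text
t: 20.02
eef_pos: [0.4753, -0.0044, 0.1044]
ee_rot: [-3.141, -0.003, 1.678]
force: [0.3, 0.2, 0.8]
width: 0.0001
t: 20.4
eef_pos: [0.4752, -0.0046, 0.1044]
ee_rot: [-3.141, -0.003, 1.507]
force: [-0.5, 1.1, -0.5]
width: 0.0005
[[-59.48615603  -1.252085  ]] [ 0.47524836 -0.00461821  0.10440169] [-179.9506304    -0.18226659   86.35125218] [ 0.40287726  0.15238112 -0.58112081 -0.0043491  -0.83663773 -2.03444221] 0.00046315268933075755
0.95 [256.9, 167.9, 318.6, 210.5]
0.93 [405.4, 289.8, 474.2, 351.4]
0.71 [305.9, 85.5, 358.3, 132.5]
y -20 [[124, 133, 131], [146, 147, 149], [153, 152, 155], [154, 152, 156], [153, 152, 156], [152, 150, 154], [148, 147, 150], [142, 141, 144], [147, 146, 150], [151, 149, 155], [152, 151, 158]]
y 0 [[134, 138, 139], [150, 149, 153], [154, 152, 157], [153, 151, 156], [154, 153, 157], [153, 152, 156], [152, 150, 153], [148, 147, 150], [141, 139, 144], [146, 144, 150], [151, 149, 156]]
y 20 [[124, 133, 132], [146, 148, 150], [152, 151, 155], [154, 152, 156], [154, 152, 157], [154, 153, 156], [148, 147, 150], [138, 137, 139], [133, 131, 136], [144, 142, 149], [
[... 511 characters left out ...]
[110, 120, 116], [109, 116, 114], [120, 121, 124], [139, 137, 144], [150, 148, 155], [153, 152, 159]]
x 50 [[106, 91, 118], [106, 91, 117], [105, 90, 118], [106, 91, 117], [104, 89, 115], [100, 86, 111], [97, 86, 107], [101, 94, 108], [119, 115, 124], [133, 130, 137], [139, 136, 142], [138, 135, 140]]
x 70 [[52, 96, 79], [51, 96, 79], [52, 96, 78], [52, 96, 78], [51, 95, 77], [53, 96, 78], [62, 93, 80], [94, 107, 103], [125, 127, 131], [148, 147, 154], [155, 152, 158], [153, 149, 152]]
x 85 [[135, 141, 142], [135, 141, 142], [136, 141, 143], [136, 141, 143], [133, 139, 140], [124, 129, 129], [110, 115, 114], [109, 113, 112], [124, 125, 128], [148, 145, 152], [153, 151, 158], [153, 152, 159]]
```

The dark line along both the fence and the stop is thin and uniform (no wedge gap). I'll confirm the fence contact with a gentle nudge, fingers shut, right of the rail.

```bash

python3 -m inch '0 0.05 0.9 -3 0 0 0; 0 0.05 0.9 -6 0 0 0; 0 0.05 0.9 -7.8 0 0 0; 0 0.05 0.9 -8.03 0 0 0; 0 0.05 0.9 -8.03 0 0 0; 0 1 0.84 -8.03 0 0 0; 0 2 0.78 -8.03 0 0 0; 0 2.6 0.74 -8.03 0 0 0; 0 3.1 0.71 -8.03 0 0 0; 0 3.4 0.7 -8.03 0 0 0'
python3 -m inch '0 0.1 0 0 0 0 0; 0 0.2 -0.01 0 0 0 0'
python3 -m inch '0 0.1 0 0 0 0 0; 0 0.1 0 0 0 0 0'
python3 -c "
from h import *
s=telemetry.get_state();print(w2c(s['eef_pos']),s['force'],s['moment'])"
```

```text
t: 21.75
eef_pos: [0.5095, 0.0024, 0.024]
ee_rot: [-3.141, -0.003, 1.506]
force: [-0.8, 0.9, -0.3]
width: 0.0005
t: 22.0
eef_pos: [0.5114, 0.0023, 0.024]
ee_rot: [-3.14, -0.003, 1.506]
force: [0.4, 0.5, 0.1]
width: 0.0002
t: 22.25
eef_pos: [0.5123, 0.0023, 0.0239]
ee_rot: [-3.14, -0.003, 1.506]
force: [-1.3, -0.1, -1.3]
width: 0.0
[[-22.93108482   7.8798613 ]] [-1.27151605 -0.09366631 -1.33858725] [ 0.00537946 -0.15114516  0.00465919]
```

```bash

python3 -m inch '0 0.05 0 0 0 0 0; 0 0.05 0 0 0 0 0'
python3 -m inch '0 0.05 0 0 0 0 0; 0 0.05 0 0 0 0 0'
python3 -m inch '0 0.05 0 0 0 0 0; 0 0.05 0 0 0 0 0'
python3 -c "
from h import *
s=telemetry.get_state();print(w2c(s['eef_pos']),s['force'],s['moment'])"
```

```text
t: 22.5
eef_pos: [0.5125, 0.0023, 0.0239]
ee_rot: [-3.14, -0.003, 1.506]
force: [-2.5, 0.8, 0.3]
width: 0.0005
t: 22.75
eef_pos: [0.5127, 0.0022, 0.0238]
ee_rot: [-3.139, -0.003, 1.506]
force: [-2.3, 0.6, 2.5]
width: 0.0
t: 23.0
eef_pos: [0.5129, 0.0021, 0.0238]
ee_rot: [-3.139, -0.003, 1.505]
force: [-3.6, -0.1, 3.8]
width: 0.0008
[[-22.35981475   7.70309721]] [-3.55511398 -0.0685323   3.7769594 ] [2.14229371e-01 1.07247595e+00 1.39479833e-04]
```

```bash

python3 -m inch '0 0.1 0 0 0 0 0; 0 0.1 0 0 0 0 0'
python3 -m inch '0 0.08 0 0 0 0 0; 0 0.08 0 0 0 0 0'
python3 -m inch '0 -0.5 0.03 0 0 0 0; 0 -2 0.12 0 0 0 0; 0 -3 0.2 0 0 0 0; 0 -3 0.2 3 0 0 0; 0 -3 -0.5 8 0 0 0; 0 -5 -5 10 0 0 0; 0 -5 -10 13 0 0 0; 0 -5 -15 15 0 0 0; 0 -5 -20 15 0 0 0; 0 -5 -20 15 0 0 0'
python3 - <<'E'
from h import *
f=grab_frame('top'); cv2.imwrite('pics/t6.png',cv2.resize(f['pixels'][150:235,240:335,::-1],None,fx=7,fy=7,interpolation=cv2.INTER_CUBIC))
panelfit(f,regions_of('top','panel')[:3])
for n,z in(('frit_jar',0),('mug',0),('glue_bottle',0),('pliers',0)):
    for r in pinpoint('top',n)[:1]: print(n,np.round(onplane(f,r['location'],z)[0],3))
E
```

```text
t: 23.25
eef_pos: [0.5129, 0.002, 0.0237]
ee_rot: [-3.137, -0.002, 1.505]
force: [-6.3, 1.6, 6.7]
width: 0.0005
t: 23.5
eef_pos: [0.513, 0.002, 0.0238]
ee_rot: [-3.136, -0.002, 1.505]
force: [-7.3, 2.4, 5.9]
width: 0.0007
t: 24.75
eef_pos: [0.4621, -0.2004, 0.1738]
ee_rot: [-3.136, -0.002, 1.501]
force: [-0.1, -0.0, -1.0]
width: 0.0004
 panel p0.93 c [600.9  -1.8] size [72.5 67.7] ang 88.1 bbox [259.8, 169.6, 320.2, 213.0]
 panel p0.76 c [ 238.2 -335. ] size [113.  150.7] ang 17.0 bbox [405.7, 291.5, 474.6, 348.7]
 panel p0.58 c [789.7 -84. ] size [112.   83.3] ang 55.7 bbox [307.8, 84.2, 356.9, 133.8]
frit_jar [0.479 0.272 0.   ]
mug [0.602 0.293 0.   ]
glue_bottle [ 0.388 -0.298  0.   ]
pliers [ 0.564 -0.378  0.   ]
```

View pics/t6.png

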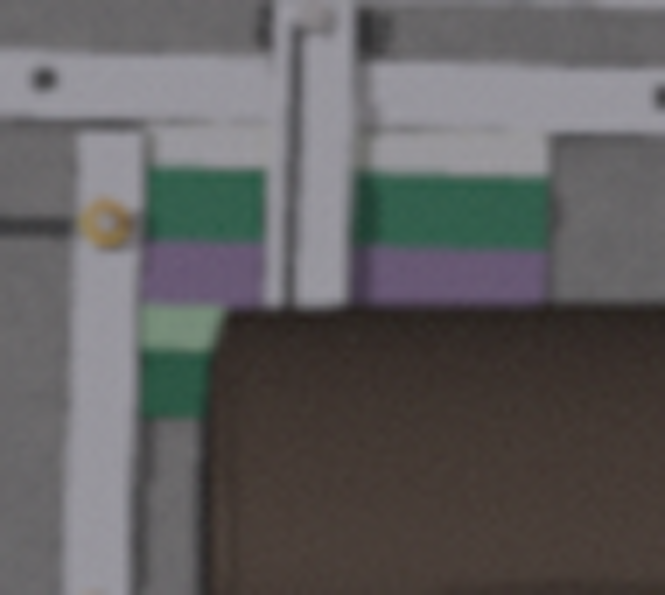

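Both edges look flush: fence line at rows ~125–135, stop face at column ~143. I'll run one numeric check that the nudge didn't open the stop side.

```bash
python3 - <<'E'
from h import *
f=grab_frame('top'); old=cv2.imread('pics/t5.png')[:,:,::-1]
def prof(im,pts):
    p=proj(f,np.c_[c2w(pts),np.full(len(pts),.028)]).astype(np.float32)
    return cv2.remap(im,p[None,:,0],p[None,:,1],cv2.INTER_LINEAR)[0].mean(1).astype(int).tolist()
for x in(-5,10,30,50,80,90):
    Y=np.arange(112,130,1.5)
    for n,im in(('old',old),('new',f['pixels'])): print('x',x,n,prof(im,np.c_[np.full(len(Y),x),Y]))
for y in(-24,-10,20,85,105,115):
    X=np.arange(90,105,1.5)
    for n,im in(('old',old),('new',f['pixels'])): print('y',y,n,prof(im,np.c_[X,np.full(len(X),y)]))
E
```

```text
x -5 old [67, 67, 65, 68, 73, 91, 112, 132, 148, 153, 154, 154]
x -5 new [65, 65, 64, 66, 70, 88, 111, 131, 147, 151, 152, 151]
x 10 old [65, 65, 62, 60, 64, 78, 103, 127, 149, 153, 157, 155]
x 10 new [64, 63, 61, 61, 65, 79, 104, 126, 145, 150, 153, 152]
x 30 old [120, 119, 118, 118, 115, 111, 117, 125, 140, 150, 154, 154]
x 30 new [118, 118, 118, 117, 114, 109, 116, 124, 138, 148, 152, 153]
x 50 old [104, 103, 101, 98, 96, 100, 110, 124, 133, 139, 138, 136]
x 50 new [103, 102, 100, 96, 94, 99, 109, 123, 132, 139, 137, 134]
x 80 old [84, 84, 81, 80, 81, 92, 111, 130, 148, 152, 155, 154]
x 80 new [84, 84, 81, 79, 81, 91, 110, 128, 146, 150, 153, 153]
x 90 old [154, 152, 145, 137, 124, 117, 123, 134, 147, 153, 156, 155]
x 90 new [151, 151, 144, 135, 123, 116, 121, 131, 145, 150, 153, 153]
y -24 old [154, 153, 153, 151, 147, 141, 142, 147, 151, 154]
y -24 new [152, 151, 151, 150, 148, 148, 149, 151, 152, 152]
y -10 old [154, 153, 153, 154, 152, 150, 145, 142, 147, 151]
y -10 new [152, 151, 151, 152, 151, 148, 144, 142, 146, 149]
y 20 old [154, 154, 154, 153, 148, 141, 131, 136, 145, 150]
y 20 new [151, 152, 152, 151, 145, 139, 131, 136, 143, 148]
y 85 old [153, 152, 153, 154, 151, 148, 144, 143, 147, 150]
y 85 new [152, 151, 151, 151, 149, 147, 142, 142, 146, 149]
y 105 old [154, 154, 154, 153, 148, 142, 133, 136, 144, 150]
y 105 new [153, 152, 152, 150, 147, 141, 131, 134, 143, 148]
y 115 old [145, 145, 147, 147, 145, 138, 128, 136, 145, 150]
y 115 new [144, 144, 145, 145, 144, 139, 131, 137, 144, 149]
```

The stop side is unchanged and the fence gap is uniform. Handing in.

```bash
python3 -c "
from station import arm,telemetry
print(arm.job_done(),telemetry.get_state()['t'])"
```

```text
the job is handed in; nothing more can be done
the job is handed in; nothing more can be done
```

The panel is in the cutter, with its long edge against the far fence and its leading short edge against the end stop. I pushed its long side square onto the fence, then slid it under the rail to the stop. A last light nudge with shut fingers seated it against the fence. I handed the job in at about 25 s with the arm clear.

- **Seating:** Each contact was felt as a force step: 8 N at the fence, 8 N at the stop, and about 7 N at the same fence position on the last nudge. The final top view shows no visible or wedge-shaped gap on either edge where I could see it. The middle was under the rail and the near side behind the arm. Brightness checks before and after the nudge agree, so the stop side did not open.
- **Forces:** Sliding took about 1–3 N. Briefly I saw an upward force of 5–7 N on the fingers while pushing against the panel. I lowered the fingers 1 mm when it first showed. It came back only while pressing against the fence, and I saw no sign of the panel lifting.
- **Joint limit:** On the first 90° turn, joint 6 reached 3.029 against its limit of 3.03. I used the opposite orientation after that.
- **Bystanders:** The jar, glue bottle, mug and pliers were found within about 12 mm of their first positions. The largest difference was the mug. Nothing went near it, so I take this as network error, but I did not check it further.

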